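# Let the press weight down on its ratchet crank

### The job

The heavy weight of the curd press is wound up and hangs on its ratchet. Swing the pawl lever over to release, take the crank by its knob, ease it forward until the pawl springs clear, then let the crank turn back slowly, keeping hold of it under the load, until the weight rests by itself on the wooden follower in the mould; do not let it run or drop and do not press it down with the crank. Then let go, and leave the things standing round about where they are.

Things in the scene. Friction and masses are not known exactly. Their poses are not given: they have to be found in the camera images.
- press: Curd press, fixed: wooden base 120 x 250 x 12 mm, white tower 70 x 70 mm, aluminium head plate (top 172 mm above the worktop) with ratchet wheel (33 mm radius), crank, pawl and pawl lever. Origin: on the worktop under the crank's upright axis; y points to the mould, -y to the pawl lever, x away from the robot at yaw 0. Only the knob stands higher than 216 mm.
- crank (a joint): Crank angle (rad) about the upright axis at the press origin. 0 = start, held by the pawl; + = winding up, counter-clockwise from above, stop at +0.32; - = letting down, 20 mm of weight travel per rad. The load drives it clockwise with 0.3 to 0.5 N m (6 to 9 N at the knob), little friction; with the pawl out and no hand on it, it runs off at once.
- knob_mid (a point): Middle of the crank's black upright knob (22 mm diameter, 36 mm high, spins freely; point 18 mm below its flat top, 217 mm above the worktop), 55 mm from the crank axis; at crank angle 0 it lies at 170 degrees in the press frame (counter-clockwise from the press x axis). The flat crank arm, 16 mm wide, has its upper face 20 mm below this point.
- pawl_lever (a joint): Pawl lever angle (rad): 0 = hold (start), 1.0 = release (stop), counter-clockwise from above about an upright pivot at x -20, y -60 mm in the press frame. Stays where left; 2 to 4 N at its handle move it. At release the loaded tooth still traps the pawl; winding the crank up 0.15 to 0.25 rad frees it, and a spring then draws it out and keeps it out while the lever stays at release.
- lever_tip (a point): On the lever's upright handle pin (12 mm diameter, from 180 to 216 mm above the worktop; point 210 mm above it), 45 mm from the lever's pivot; at hold it lies at x -42, y -100 mm in the press frame, at release at x +2, y -100 mm, so it swings along +x of the press.
- weight: Dark steel press weight, a disc 80 mm across, 30 mm thick (about 2 kg), on an arm that slides down the tower; moves only with the crank. Origin: centre of its flat underside, 108 mm above the worktop at the start, 120 mm from the crank axis along the press y axis.
- mould: White round mould fixed on the base under the weight, 104 mm across, 66 mm high, open at the top; origin: centre of its underside, 12 mm above the worktop. A wooden follower disc (84 mm) lies in it on the curd, top face 47 to 69 mm above the worktop, different each time; it does not give way. The weight lands on it at a crank angle of about -2.0 to -3.1; the load then leaves the crank.
- mug_b: a plain dark mug with handle, 88 x 126 x 106 mm, standing left of the press; bystander, origin at its underside
- infusion_box: a pale green cardboard tea box, 63 x 132 x 77 mm, behind the press; bystander, origin at its underside
- mug_a: a white spotted mug with handle, 82 x 114 x 91 mm, further left; bystander, origin at its underside
- espresso_cup: a small patterned cup, 60 mm across and 52 mm high, back right; bystander, origin at its underside
- matchbox: a matchbox, 36 x 56 x 16 mm, lying to the right; bystander, origin at its underside

How it is judged (in metres and radians):
On the way, in this order (a step that is already met when the one before it is completed fails the run):
1. the pawl lever is swung over to release while the weight still hangs at its start height (value of joint pawl_lever above 0.75 rad and value of joint crank above -0.1 rad), for 0.1 s.
2. the crank has come back past its start by 1 rad with the hand on it (value of joint crank between -1.6 and -1 rad and contact force between the fingers and crank above 1 N), for 0.1 s.
At the end, for the whole second after the job is handed in: The weight is down (crank below -1.5 rad), stands still (under 5 mm/s) and rests with its own load (more than 12 N) on the follower in the mould (contact force between weight and mould above 12 N and linear speed of weight below 0.005 m/s and value of joint crank below -1.5 rad); the robot touches nothing.
It fails at once if the crank runs back faster than 2.5 rad/s (velocity of joint crank below -2.5 rad/s).
It fails at once if the weight bears on the follower with more than 75 N (dropped or pressed down) (contact force between weight and mould above 75 N).
It fails at once if a bystander is shifted by more than 30 mm (distance of any of mug_b, infusion_box, mug_a, espresso_cup, matchbox from where it was at the start of the episode above 0.03 m).
It also fails if it takes over 72 s, if anything falls off the work surface, if the arm or the gripper's body presses on something with over 40 N, if the wrist force passes 120 N, or if a joint passes its speed limit or range.

### The arm

A 6-joint arm with a two-finger parallel gripper is mounted at the origin on a cart in front of the work surface, level with it; the furniture and walls round the work are solid. World frame = base frame: x ahead of the robot, y to its left, z up, the work surface at z = 0. Lengths are in m, angles in degrees, forces in N, time in s.
With the tool pointing down it reaches from about 0.275 to 0.825 m from the base axis. Payload 5.2 kg.
Tool frame: the origin (TCP) lies on the centre line of the jaws, within the pads' length; the fingertips stand 8 mm ahead of it and the grasp point (between the pads) lies 11 mm behind it; z points along the fingers, y is the line along which they close (so a half turn about z gives the same grasp; the last joint's range is limited). The gripper opens to 93 mm and grips with 3 to 60 N. Pads are 15 mm wide; open, the fingers measure 128 mm over their backs; the gripper's body (75 mm by 188 mm) begins 65 mm behind the grasp point.
Start: joints at [54.729, 14.817, 87.949, -0, 77.235, -11.62], TCP at [0.221, 0.504, 0.227] pointing down, gripper open.
Joint ranges: [-179.93, 179.93], [-52.35, 119.4], [10.71, 147.94], [-69.91, 249.91], [12.55, 155.21], [-178.61, 178.61]. Speed limits (degrees/s): [147.25, 147.25, 180, 180, 180, 180].

### API

Orientations are given as a 3x3 rotation matrix whose columns are the frame's x, y, z axes.
In Python, from rig import r, read_camera, spotter gives the robot as it stands.
- The arm moves only by the tool jog_arm, never from a script. Its arguments are lists of equal length, an entry for each row: "travel": the shift along the tool's x, y, z as a fraction of full scale, a list of three; "angular": the turn, a rotation vector about the tool's x, y, z as a fraction of full scale, a list of three; "grip": the opening, from 0 (shut) to 1 (fully open). In form: {"travel": [[tx, ty, tz], ...], "angular": [[wx, wy, wz], ...], "grip": [grip, ...]}. A call has 1 to 10 rows; each row is the pose to reach, as a shift and turn from the pose commanded when the call began, along the tool's axes at that moment; what a row does not reach only later rows make up. Full scale, the value 1, is 0.25 m for a shift and 90 degrees for a turn. A row lasts 1/8 s, in which the tool goes at most 62.5 mm and 10.7 degrees, less where a joint would pass 70% of its speed; a pose out of reach is approached as far as the arm can. A call with a number of a shift or a turn outside -1 to 1 is refused whole. A call with a gripper value outside its range is refused whole. The fingers move at their own pace and stop on an object; "squeeze" is the grip in N (left out, the last holds). Time passes only in rows, so rows that repeat a pose let the fingers close. It gives the time, the measured TCP pose, the force, the opening and the grip force at its end, in the units of the state.
- r.sense(): the state, without advancing time (a new reading comes with each control period).
- read_camera(name): name is "scene" or "top"; returns a dict with "frame" (480x640x3 uint8, blue, green, red), "K" (3x3 intrinsics, pixels), "rvec" (rotation vector, rad) and "tvec" (3), from world to camera coordinates, as OpenCV has them. Camera axes: x right, y down, z forward; pixel columns grow to the right and rows downward; lengths in m; the calibration is good to about 2 mm. A picture is of the moment at which its call begins. There is no depth.
- r.sign_off(): hands the job in; it is judged then, once.
Trained networks look in a picture, given as the dict that the camera call returned (one of the last four; its "shot" number tells which), for a name from the list of things; names that differ only in an ending like _2 or _b are one class to them, and where a whole thing is asked for, a point or a joint stands for the part that bears it (a point fixed in the world has none). Each returns a list of dicts, best first, with "score" (0 to 1); they miss things now and then, are a little off and sometimes report something else, mostly with a low value. They report only what shows in the picture. A call takes as long as a camera call.
- spotter.search_frame(thing, picture): "location" ([x, y, z] in m, in world coordinates, good to about 4 mm: the middle of the surface that is visible of it).
- spotter.trace(thing, picture): "region" (480x640 bool, what is visible of it).
The state is a dict: "time_s": time; "joint_positions": joint angles; "joint_vel": joint speeds; "effort": joint torques, N m; "tcp_pos": TCP position; "tool_rot": TCP orientation; "contact_force": force on the tool from outside, world axes, zero at the start; "moment": the same for the moment, N m; "opening": finger opening in m; "gripper_force": force on a finger pad.
Only numpy, scipy, OpenCV 4.12 (cv2) and the standard library are available. Lean on these libraries where they do the work, as an engineer would, in place of code of your own. Each camera call takes 0.05 s, during which the arm holds its last target. There are 200 camera calls.

## Working session

There is one attempt and no reset: what is moved stays moved. The work goes in short steps, Python scripts to look and compute and a tool call to move; the robot and the scene stay as the last step left them, time stands still between calls to the robot, and variables do not carry over. Pictures are saved under pics/ and viewed, at most 10 in all, crops included, and the job is handed in when it is done.

Besides the shell and the picture viewer there is one more tool, called after ">>>" as name(argument=value, ...) on one line, values as JSON. jog_arm: Moves the arm, as the interface text tells. Its arguments: {"type":"object","properties":{"travel":{"type":"array","items":{"type":"array","items":{"type":"number"}}},"angular":{"type":"array","items":{"type":"array","items":{"type":"number"}}},"grip":{"type":"array","items":{"type":"number"}},"squeeze":{"type":"number"}},"required":["travel","angular","grip"]}

```bash
mkdir -p pics; ls; python3 - <<'E'
from rig import r, read_camera, spotter
import cv2,numpy as np
s=r.sense(); print(s['time_s'],s['tcp_pos'],s['tool_rot'])
for n in("scene","top"):
    p=read_camera(n); cv2.imwrite(f"pics/{n}0.png",p['frame'])
    R=cv2.Rodrigues(np.array(p['rvec'],float))[0]; print(n,'cam',-R.T@np.array(p['tvec']).ravel())
    for t in ["press","knob_mid","lever_tip","weight","mould","crank","pawl_lever","mug_b","mug_a","infusion_box","espresso_cup","matchbox"]:
        l=spotter.search_frame(t,p); print(t,[(round(d['score'],2),np.round(d['location'],3).tolist()) for d in l[:2]])
E
```

```text
pics
0.0 [0.22030688 0.50337414 0.22582133] [[-9.15995017e-01  4.01188269e-01 -1.04959307e-03]
 [ 4.01189476e-01  9.15993885e-01 -1.48561476e-03]
 [ 3.65409622e-04 -1.78190141e-03 -9.99998346e-01]]
scene cam [-0.11119123 -0.76058686  1.11913861]
press [(0.9, [0.481, -0.004, 0.136])]
knob_mid [(0.46, [0.45, 0.013, 0.227])]
lever_tip [(0.66, [0.479, -0.091, 0.183]), (0.17, [0.633, -0.01, 0.058])]
weight [(0.84, [0.49, 0.126, 0.138]), (0.72, [0.53, 0.461, 0.067])]
mould []
crank [(0.83, [0.491, 0.005, 0.194]), (0.66, [0.594, -0.464, 0.015])]
pawl_lever [(0.47, [0.481, -0.088, 0.185])]
mug_b [(0.74, [0.518, 0.316, 0.072]), (0.71, [0.527, 0.46, 0.066])]
mug_a [(0.74, [0.518, 0.316, 0.072]), (0.71, [0.527, 0.46, 0.066])]
infusion_box [(0.74, [0.635, -0.009, 0.062])]
espresso_cup [(0.82, [0.67, -0.332, 0.039])]
matchbox [(0.59, [0.593, -0.459, 0.016])]
top cam [-0.42513186 -0.34342624  1.56920218]
press [(0.57, [0.478, 0.015, 0.136])]
knob_mid [(0.55, [0.45, 0.019, 0.232])]
lever_tip [(0.62, [0.482, -0.075, 0.184])]
weight [(0.81, [0.492, 0.124, 0.136])]
mould [(0.93, [0.474, 0.119, 0.07])]
crank [(0.57, [0.498, 0.016, 0.193])]
pawl_lever [(0.67, [0.48, -0.078, 0.18])]
mug_b [(0.85, [0.53, 0.467, 0.059]), (0.62, [0.52, 0.329, 0.069])]
mug_a [(0.85, [0.53, 0.467, 0.059]), (0.62, [0.52, 0.329, 0.069])]
infusion_box [(0.7, [0.644, 0.048, 0.075])]
espresso_cup [(0.57, [0.667, -0.339, 0.036])]
matchbox []
```

```bash
python3 - <<'E'
import cv2
for n in("scene","top"):
    i=cv2.imread(f"pics/{n}0.png"); print(i.shape)
from rig import read_camera
import numpy as np
ims=[]
for n in("scene","top"):
    p=read_camera(n); 
    c=cv2.projectPoints(np.array([[0.49,0.03,0.17]]),np.array(p['rvec'],float),np.array(p['tvec'],float),np.array(p['K'],float),None)[0].ravel().astype(int)
    w,h=(66,100); x0,y0=c[0]-w,c[1]-h; print(n,x0,y0)
    ims.append(cv2.resize(p['frame'][y0:y0+200,x0:x0+133],None,fx=3,fy=3,interpolation=cv2.INTER_CUBIC))
cv2.imwrite("pics/crop.png",np.hstack(ims))
E
```

```text
(480, 640, 3)
(480, 640, 3)
scene 238 129
top 244 150
```

View pics/scene0.png

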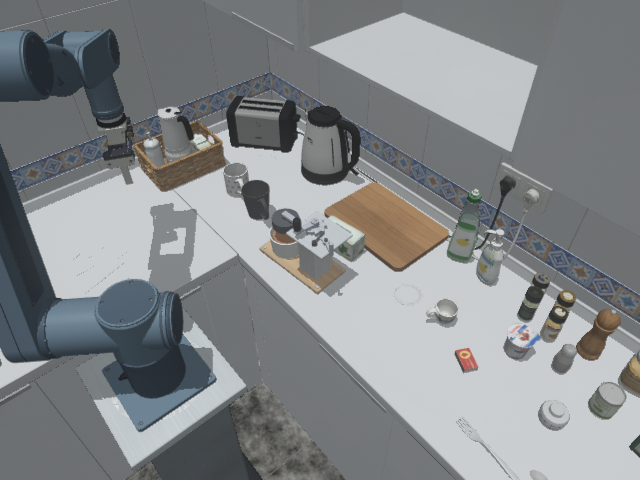

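View pics/crop.png

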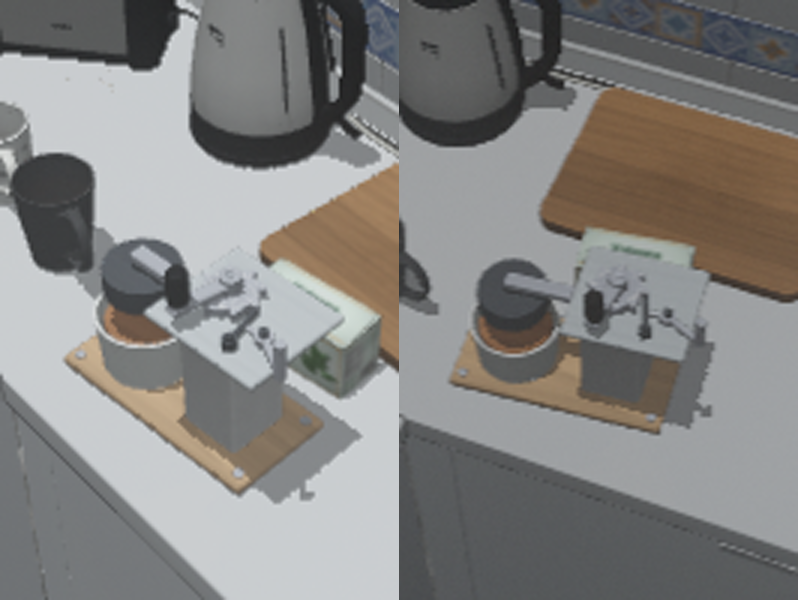

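```bash
cat > h.py <<'E'
from rig import r, read_camera, spotter
import cv2,numpy as np
def cam(n):
    p=read_camera(n); return p
def ray(p,u,v,z):
    R=cv2.Rodrigues(np.array(p['rvec'],float))[0]; c=-R.T@np.array(p['tvec'],float).ravel()
    d=R.T@np.linalg.inv(np.array(p['K'],float))@np.array([u,v,1.]); return c+d*(z-c[2])/d[2]
E
python3 - <<'E'
from h import *
s=cam("scene");t=cam("top")
S=lambda a,b,z:np.round(ray(s,238+a/3,129+b/3,z),4)
T=lambda a,b,z:np.round(ray(t,244+(a-399)/3,150+b/3,z),4)
print("knob",S(177,288,.217),T(594,306,.217))
print("pin top",S(280,338,.216),T(702,320,.216), "pin mid",S(280,358,.198),T(701,332,.198))
print("darkknob",S(229,343,.19),T(645,333,.19))
print("base near-right",S(240,490,.012),T(660,431,.012)," near-left",S(66,358,.012),T(451,381,.012)," right-far",S(322,424,.012))
print("plate corners near-right",S(257,388,.172),T(684,356,.172),"far-right",S(341,320,.172),T(708,270,.172),"far-left",S(235,250,.172),T(585,245,.172))
print("weight top centre",S(143,265,.138),T(514,287,.138))
print("hub",S(230,280,.2),T(617,283,.2))
E
```

```text
knob [0.4549 0.0159 0.217 ] [0.4536 0.0186 0.217 ]
pin top [ 0.483  -0.0866  0.216 ] [ 0.4778 -0.0903  0.216 ] pin mid [ 0.4793 -0.091   0.198 ] [ 0.4753 -0.0909  0.198 ]
darkknob [ 0.4631 -0.0435  0.19  ] [ 0.4585 -0.0359  0.19  ]
base near-right [ 0.4588 -0.0601  0.012 ] [ 0.4547 -0.0581  0.012 ]  near-left [0.435  0.1843 0.012 ] [0.4306 0.1873 0.012 ]  right-far [ 0.5712 -0.0489  0.012 ]
plate corners near-right [ 0.4582 -0.086   0.172 ] [ 0.4576 -0.0796  0.172 ] far-right [ 0.5674 -0.0718  0.172 ] [ 0.5712 -0.0665  0.172 ] far-left [0.5556 0.06   0.172 ] [0.5548 0.0697 0.172 ]
weight top centre [0.4996 0.1299 0.138 ] [0.497  0.1308 0.138 ]
hub [0.5073 0.0082 0.2   ] [0.5008 0.0115 0.2   ]
```

>>> jog_arm(travel=[[-0.95, -0.88, -0.36], [-0.95, -0.88, -0.36], [-0.95, -0.88, -0.36], [-0.95, -0.88, -0.36], [-0.95, -0.88, -0.36], [-0.95, -0.88, -0.36], [-0.95, -0.88, -0.36], [-0.95, -0.88, -0.36], [-0.95, -0.88, -0.36]], angular=[[0, 0, 0.67], [0, 0, 0.67], [0, 0, 0.67], [0, 0, 0.67], [0, 0, 0.67], [0, 0, 0.67], [0, 0, 0.67], [0, 0, 0.67], [0, 0, 0.67]], grip=[0.45, 0.45, 0.45, 0.45, 0.45, 0.45, 0.45, 0.45, 0.45], squeeze=25)

```text
time_s: 2.62
tcp_pos: [0.3492, 0.2079, 0.3162]
tool_rot: [[-0.108, 0.994, -0.001], [0.994, 0.108, 0.0], [0.0, -0.001, -1.0]]
contact_force: [-0.2, 0.1, -0.1]
opening: 0.0415
gripper_force: 0.0
```

>>> jog_arm(travel=[[-1, 0.38, 0.1], [-1, 0.38, 0.1], [-1, 0.38, 0.1], [-1, 0.38, 0.1], [-1, 0.38, 0.1], [-1, 0.38, 0.1]], angular=[[0, 0, 0], [0, 0, 0], [0, 0, 0], [0, 0, 0], [0, 0, 0], [0, 0, 0]], grip=[0.45, 0.45, 0.45, 0.45, 0.45, 0.45])

```text
time_s: 3.38
tcp_pos: [0.4708, -0.0313, 0.2909]
tool_rot: [[-0.105, 0.994, -0.002], [0.994, 0.105, 0.001], [0.001, -0.002, -1.0]]
contact_force: [0.3, 0.5, 0.1]
opening: 0.0421
gripper_force: 0.0
```

>>> jog_arm(travel=[[-0.24, 0, 0.12], [-0.24, 0, 0.12], [-0.24, 0, 0.12]], angular=[[0, 0, 0], [0, 0, 0], [0, 0, 0]], grip=[0.45, 0.45, 0.45])

```text
time_s: 3.75
tcp_pos: [0.4767, -0.0895, 0.2619]
tool_rot: [[-0.106, 0.994, -0.0], [0.994, 0.106, 0.001], [0.001, -0.0, -1.0]]
contact_force: [-0.6, -0.2, 0.1]
opening: 0.0414
gripper_force: 0.0
```

```bash
python3 - <<'E'
from h import *
s=r.sense(); print(s['time_s'],s['tcp_pos'],s['contact_force'])
ims=[]
for n in("scene","top"):
    p=cam(n); c=cv2.projectPoints(np.array([[0.48,-0.05,0.2]]),np.array(p['rvec'],float),np.array(p['tvec'],float),np.array(p['K'],float),None)[0].ravel().astype(int)
    x0,y0=c[0]-50,c[1]-75; print(n,x0,y0)
    ims.append(cv2.resize(p['frame'][y0:y0+150,x0:x0+100],None,fx=4,fy=4,interpolation=cv2.INTER_CUBIC))
    print([(round(d['score'],2),np.round(d['location'],3).tolist()) for d in spotter.search_frame('lever_tip',p)[:2]])
cv2.imwrite("pics/crop2.png",np.hstack(ims))
E
```

```text
3.75 [ 0.47673457 -0.0894508   0.2619238 ] [-0.59261427 -0.22228353  0.12526674]
scene 271 163
[(0.64, [0.481, -0.088, 0.181])]
top 282 180
[(0.42, [0.482, -0.077, 0.184])]
```

View pics/crop2.png

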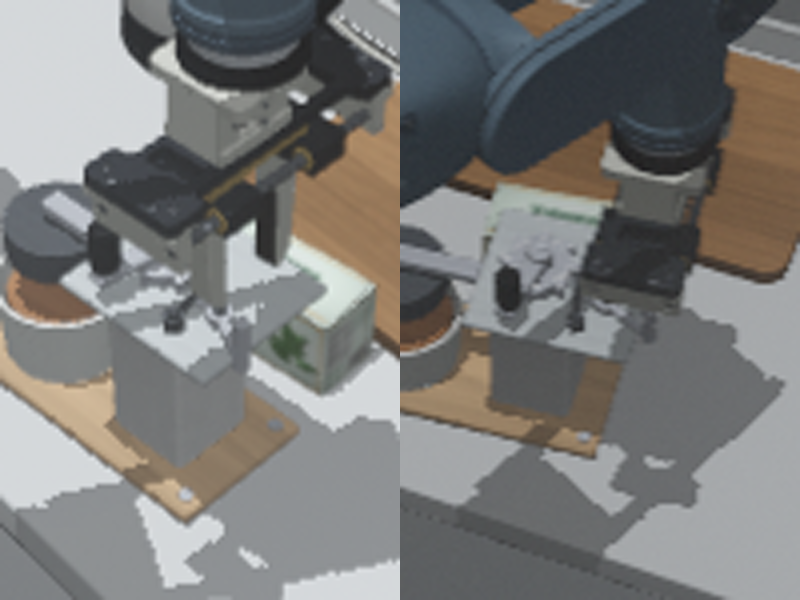

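>>> jog_arm(travel=[[0, 0, 0.08], [0, 0, 0.16], [0, 0, 0.22], [0, 0, 0.22]], angular=[[0, 0, 0], [0, 0, 0], [0, 0, 0], [0, 0, 0]], grip=[0.45, 0.45, 0.45, 0.45])

```text
time_s: 4.45
tcp_pos: [0.4765, -0.0905, 0.2059]
tool_rot: [[-0.106, 0.994, -0.002], [0.994, 0.106, 0.001], [0.001, -0.002, -1.0]]
contact_force: [-0.4, -0.1, -0.7]
opening: 0.0421
gripper_force: 0.0
```

>>> jog_arm(travel=[[0, 0, 0], [0, 0, 0], [0, 0, 0], [0, 0, 0], [0, 0, 0], [0, 0, 0]], angular=[[0, 0, 0], [0, 0, 0], [0, 0, 0], [0, 0, 0], [0, 0, 0], [0, 0, 0]], grip=[0.2, 0.1, 0.1, 0.1, 0.1, 0.1], squeeze=8)

```text
time_s: 5.2
tcp_pos: [0.4779, -0.0913, 0.207]
tool_rot: [[-0.105, 0.994, 0.002], [0.994, 0.105, -0.0], [-0.0, 0.002, -1.0]]
contact_force: [4.7, 1.4, 1.3]
opening: 0.0114
gripper_force: 8.0
```

>>> jog_arm(travel=[[-0.01, 0.021, 0], [-0.017, 0.042, 0], [-0.021, 0.065, 0], [-0.022, 0.088, 0], [-0.021, 0.11, 0], [-0.017, 0.133, 0], [-0.009, 0.155, 0], [0.0, 0.177, 0], [0.0, 0.177, 0]], angular=[[0, 0, 0], [0, 0, 0], [0, 0, 0], [0, 0, 0], [0, 0, 0], [0, 0, 0], [0, 0, 0], [0, 0, 0], [0, 0, 0]], grip=[0.1, 0.1, 0.1, 0.1, 0.1, 0.1, 0.1, 0.1, 0.1])

```text
time_s: 6.32
tcp_pos: [0.5212, -0.0863, 0.2065]
tool_rot: [[-0.106, 0.994, -0.001], [0.994, 0.106, -0.0], [0.0, -0.001, -1.0]]
contact_force: [-3.2, -2.5, 1.4]
opening: 0.0119
gripper_force: 8.0
```

>>> jog_arm(travel=[[0, 0, 0], [0, 0, 0], [0, 0, 0], [0, 0, -0.14], [0, 0, -0.28], [0.2, -0.1, -0.28], [0.438, -0.224, -0.28], [0.438, -0.224, -0.28], [0.438, -0.224, -0.28]], angular=[[0, 0, 0], [0, 0, 0], [0, 0, 0], [0, 0, 0], [0, 0, 0], [0, 0, 0], [0, 0, 0], [0, 0, 0], [0, 0, 0]], grip=[0.35, 0.35, 0.35, 0.5, 0.5, 0.5, 0.5, 0.5, 0.5])

```text
time_s: 7.45
tcp_pos: [0.4542, 0.0165, 0.2771]
tool_rot: [[-0.107, 0.994, 0.001], [0.994, 0.107, -0.001], [-0.001, 0.001, -1.0]]
contact_force: [-0.6, 0.8, -0.2]
opening: 0.0465
gripper_force: 0.0
```

```bash
python3 - <<'E'
from h import *
s=r.sense(); print(s['time_s'],s['tcp_pos'],s['contact_force'])
ims=[]
for n in("scene","top"):
    p=cam(n); c=cv2.projectPoints(np.array([[0.47,-0.02,0.22]]),np.array(p['rvec'],float),np.array(p['tvec'],float),np.array(p['K'],float),None)[0].ravel().astype(int)
    x0,y0=c[0]-50,c[1]-75; print(n,x0,y0)
    ims.append(cv2.resize(p['frame'][y0:y0+150,x0:x0+100],None,fx=4,fy=4,interpolation=cv2.INTER_CUBIC))
    for t in('knob_mid','lever_tip'): print([(round(d['score'],2),np.round(d['location'],3).tolist()) for d in spotter.search_frame(t,p)[:2]])
cv2.imwrite("pics/crop3.png",np.hstack(ims))
E
```

```text
7.45 [0.45417967 0.01650329 0.27706753] [-0.57965007  0.80626446 -0.16439037]
scene 260 153
[(0.6, [0.45, 0.011, 0.227])]
[(0.64, [0.515, -0.079, 0.18])]
top 272 176
[(0.56, [0.446, 0.017, 0.221])]
[(0.38, [0.512, -0.073, 0.183])]
```

View pics/crop3.png

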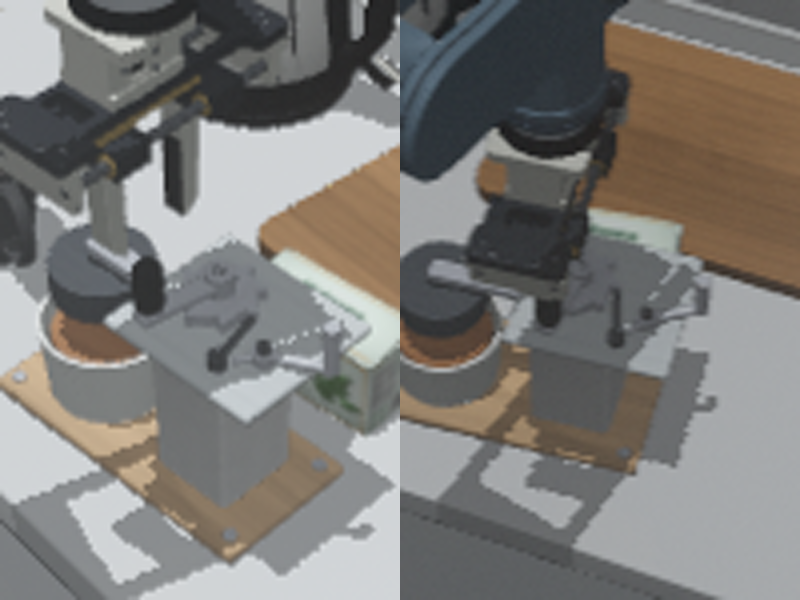

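>>> jog_arm(travel=[[0, 0, 0.06], [0, 0, 0.12], [0, 0, 0.19], [0, 0, 0.262], [0, 0, 0.262]], angular=[[0, 0, 0], [0, 0, 0], [0, 0, 0], [0, 0, 0], [0, 0, 0]], grip=[0.5, 0.5, 0.5, 0.5, 0.5])

```text
time_s: 8.38
tcp_pos: [0.4523, 0.0167, 0.209]
tool_rot: [[-0.105, 0.994, -0.004], [0.994, 0.105, 0.001], [0.001, -0.004, -1.0]]
contact_force: [0.5, -0.8, -0.5]
opening: 0.0463
gripper_force: 0.0
```

>>> jog_arm(travel=[[0, 0, 0], [0, 0, 0], [0, 0, 0], [0, 0, 0], [0, 0, 0], [0, 0, 0]], angular=[[0, 0, 0], [0, 0, 0], [0, 0, 0], [0, 0, 0], [0, 0, 0], [0, 0, 0]], grip=[0.3, 0.15, 0.15, 0.15, 0.15, 0.15], squeeze=20)

```text
time_s: 9.12
tcp_pos: [0.455, 0.0164, 0.2117]
tool_rot: [[-0.105, 0.994, 0.003], [0.994, 0.105, -0.0], [-0.0, 0.003, -1.0]]
contact_force: [4.6, 0.4, -1.1]
opening: 0.0212
gripper_force: 20.0
```

>>> jog_arm(travel=[[0, 0.002, 0], [0, 0.002, 0], [-0.01, 0.001, 0], [-0.02, 0.001, 0], [-0.03, 0.001, 0], [-0.04, 0.001, 0], [-0.05, 0.001, 0], [-0.06, 0.002, 0], [-0.06, 0.002, 0], [-0.06, 0.002, 0]], angular=[[0, 0, 0], [0, 0, 0], [0, 0, 0], [0, 0, 0], [0, 0, 0], [0, 0, 0], [0, 0, 0], [0, 0, 0], [0, 0, 0], [0, 0, 0]], grip=[0.15, 0.15, 0.15, 0.15, 0.15, 0.15, 0.15, 0.15, 0.15, 0.15], squeeze=45)

```text
time_s: 10.38
tcp_pos: [0.4555, 0.003, 0.2116]
tool_rot: [[-0.105, 0.994, -0.0], [0.994, 0.105, 0.003], [0.003, -0.0, -1.0]]
contact_force: [2.4, 6.0, 5.0]
opening: 0.0209
gripper_force: 45.0
```

>>> jog_arm(travel=[[-0.003, 0, 0], [-0.006, 0, 0], [-0.006, 0, 0], [-0.006, 0, 0]], angular=[[0, 0, 0], [0, 0, 0], [0, 0, 0], [0, 0, 0]], grip=[0.15, 0.15, 0.15, 0.15])

```text
time_s: 10.88
tcp_pos: [0.4557, 0.0016, 0.2116]
tool_rot: [[-0.106, 0.994, -0.0], [0.994, 0.106, 0.003], [0.003, 0.0, -1.0]]
contact_force: [0.6, 6.4, 5.3]
opening: 0.0211
gripper_force: 45.0
```

```bash
cat >> h.py <<'E'
O=np.array([.5097,.0127]); YAW=np.radians(6.1)
def st():
    s=r.sense(); d=np.array(s['tcp_pos'][:2])-O; a=np.arctan2(d[1],d[0])-YAW
    phi=(a-np.radians(170)+np.pi/2)%(2*np.pi)-2*np.pi+ -np.pi/2+2*np.pi
    phi=((a-np.radians(170)+1.0)%(-2*np.pi))-1.0
    if phi<-5: phi+=2*np.pi
    f=np.array(s['contact_force'][:2]); t=np.array([-d[1],d[0]])/np.hypot(*d); 
    return round(s['time_s'],2),'phi',round(phi,3),'r',round(np.hypot(*d)*1e3,1),'Ftan',round(f@t,1),'Frad',round(f@d/np.hypot(*d),1),'op',s['opening'],'g',s['gripper_force']
L=lambda p:55*np.array([np.cos(np.radians(170)+p),np.sin(np.radians(170)+p)])
def way(a,b,step,cur=None):
    c=L(a) if cur is None else np.array(cur); n=int(round((a-b)/step)); out=[]
    for p in np.linspace(a,b,n+1)[1:]:
        d=(L(p)-c)/250; out.append([round(d[1],3),round(d[0],3),0])
    print(round(b,3),out)
E
python3 - <<'E'
from h import *
print(st())
way(.302,-.1,.05); way(-.1,-.6,.05);way(-.6,-1.1,.05)
p=cam("scene"); print([(round(d['score'],2),np.round(d['location'],3).tolist()) for d in spotter.search_frame('lever_tip',p)[:2]])
c=p['frame'][180:280,255:375]; cv2.imwrite("pics/crop4.png",cv2.resize(c,None,fx=5,fy=5,interpolation=cv2.INTER_CUBIC))
E
```

```text
(10.88, 'phi', np.float64(0.27), 'r', np.float64(55.1), 'Ftan', np.float64(-6.1), 'Frad', np.float64(-1.9), 'op', 0.02112891823244596, 'g', 44.9975657556206)
-0.1 [[np.float64(0.011), np.float64(-0.001), 0], [np.float64(0.022), np.float64(-0.002), 0], [np.float64(0.033), np.float64(-0.002), 0], [np.float64(0.044), np.float64(-0.001), 0], [np.float64(0.055), np.float64(-0.0), 0], [np.float64(0.066), np.float64(0.002), 0], [np.float64(0.077), np.float64(0.004), 0], [np.float64(0.088), np.float64(0.006), 0]]
-0.6 [[np.float64(0.011), np.float64(0.003), 0], [np.float64(0.021), np.float64(0.007), 0], [np.float64(0.031), np.float64(0.011), 0], [np.float64(0.041), np.float64(0.016), 0], [np.float64(0.051), np.float64(0.021), 0], [np.float64(0.06), np.float64(0.027), 0], [np.float64(0.069), np.float64(0.033), 0], [np.float64(0.078), np.float64(0.04), 0], [np.float64(0.086), np.float64(0.047), 0], [np.float64(0.094), np.float64(0.055), 0]]
-1.1 [[np.float64(0.008), np.float64(0.008), 0], [np.float64(0.015), np.float64(0.016), 0], [np.float64(0.022), np.float64(0.025), 0], [np.float64(0.028), np.float64(0.034), 0], [np.float64(0.034), np.float64(0.043), 0], [np.float64(0.04), np.float64(0.052), 0], [np.float64(0.045), np.float64(0.062), 0], [np.float64(0.049), np.float64(0.072), 0], [np.float64(0.053), np.float64(0.083), 0], [np.float64(0.057), np.float64(0.093), 0]]
[(0.64, [0.514, -0.081, 0.182])]
```

View pics/crop4.png

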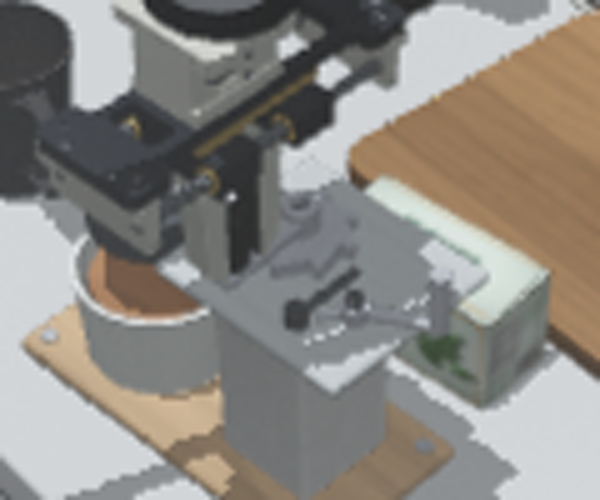

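>>> jog_arm(travel=[[0.011, -0.001, 0], [0.022, -0.002, 0], [0.033, -0.002, 0], [0.044, -0.001, 0], [0.055, 0, 0], [0.066, 0.002, 0], [0.077, 0.004, 0], [0.088, 0.006, 0], [0.088, 0.006, 0]], angular=[[0, 0, 0], [0, 0, 0], [0, 0, 0], [0, 0, 0], [0, 0, 0], [0, 0, 0], [0, 0, 0], [0, 0, 0], [0, 0, 0]], grip=[0.15, 0.15, 0.15, 0.15, 0.15, 0.15, 0.15, 0.15, 0.15])

```text
time_s: 12.1
tcp_pos: [0.4561, 0.0233, 0.2116]
tool_rot: [[-0.106, 0.994, 0.002], [0.994, 0.106, 0.002], [0.002, 0.002, -1.0]]
contact_force: [4.1, 4.6, 2.0]
opening: 0.0211
gripper_force: 45.0
```

```bash
python3 - <<'E'
from h import *
print(st())
E
```

```text
(12.1, 'phi', np.float64(-0.128), 'r', np.float64(54.7), 'Ftan', np.float64(-5.3), 'Frad', np.float64(-3.1), 'op', 0.021057640287357165, 'g', 44.99364804360084)
```

>>> jog_arm(travel=[[0.011, 0.003, 0], [0.021, 0.007, 0], [0.031, 0.011, 0], [0.041, 0.016, 0], [0.051, 0.021, 0], [0.06, 0.027, 0], [0.069, 0.033, 0], [0.078, 0.04, 0], [0.086, 0.047, 0], [0.094, 0.055, 0]], angular=[[0, 0, 0], [0, 0, 0], [0, 0, 0], [0, 0, 0], [0, 0, 0], [0, 0, 0], [0, 0, 0], [0, 0, 0], [0, 0, 0], [0, 0, 0]], grip=[0.15, 0.15, 0.15, 0.15, 0.15, 0.15, 0.15, 0.15, 0.15, 0.15])

```text
time_s: 13.35
tcp_pos: [0.4679, 0.0471, 0.2117]
tool_rot: [[-0.105, 0.994, 0.003], [0.994, 0.105, 0.0], [-0.0, 0.003, -1.0]]
contact_force: [7.2, 1.4, 0.4]
opening: 0.021
gripper_force: 45.0
```

```bash
python3 - <<'E'
from h import *
print(st())
E
```

```text
(13.35, 'phi', np.float64(-0.619), 'r', np.float64(54.1), 'Ftan', np.float64(-5.7), 'Frad', np.float64(-4.7), 'op', 0.021002355055144285, 'g', 44.99223816907033)
```

>>> jog_arm(travel=[[0.008, 0.009, 0], [0.014, 0.017, 0], [0.021, 0.027, 0], [0.027, 0.036, 0], [0.032, 0.045, 0], [0.038, 0.054, 0], [0.043, 0.065, 0], [0.047, 0.075, 0], [0.051, 0.086, 0], [0.055, 0.096, 0]], angular=[[0, 0, 0], [0, 0, 0], [0, 0, 0], [0, 0, 0], [0, 0, 0], [0, 0, 0], [0, 0, 0], [0, 0, 0], [0, 0, 0], [0, 0, 0]], grip=[0.15, 0.15, 0.15, 0.15, 0.15, 0.15, 0.15, 0.15, 0.15, 0.15])

```text
time_s: 14.6
tcp_pos: [0.4901, 0.0629, 0.2117]
tool_rot: [[-0.105, 0.994, 0.003], [0.994, 0.105, -0.001], [-0.001, 0.003, -1.0]]
contact_force: [6.5, 0.8, 1.0]
opening: 0.0214
gripper_force: 45.0
```

```bash
python3 - <<'E'
from h import *
np.set_printoptions(legacy='1.25')
print(st()); way(-1.1,-1.5,.04);way(-1.5,-1.8,.03)
E
```

```text
(14.6, 'phi', -1.131, 'r', 53.8, 'Ftan', -6.3, 'Frad', -1.6, 'op', 0.021409501023996292, 'g', 44.99305358855054)
-1.5 [[0.002, 0.008, 0], [0.004, 0.017, 0], [0.006, 0.026, 0], [0.008, 0.034, 0], [0.009, 0.043, 0], [0.009, 0.052, 0], [0.01, 0.061, 0], [0.01, 0.069, 0], [0.009, 0.078, 0], [0.008, 0.087, 0]]
-1.8 [[-0.001, 0.007, 0], [-0.002, 0.013, 0], [-0.003, 0.02, 0], [-0.004, 0.026, 0], [-0.006, 0.032, 0], [-0.008, 0.039, 0], [-0.01, 0.045, 0], [-0.012, 0.051, 0], [-0.014, 0.058, 0], [-0.017, 0.064, 0]]
```

>>> jog_arm(travel=[[0.002, 0.008, 0], [0.003, 0.017, 0], [0.005, 0.026, 0], [0.006, 0.034, 0], [0.007, 0.043, 0], [0.007, 0.052, 0], [0.008, 0.061, 0], [0.007, 0.069, 0], [0.006, 0.078, 0], [0.005, 0.087, 0]], angular=[[0, 0, 0], [0, 0, 0], [0, 0, 0], [0, 0, 0], [0, 0, 0], [0, 0, 0], [0, 0, 0], [0, 0, 0], [0, 0, 0], [0, 0, 0]], grip=[0.15, 0.15, 0.15, 0.15, 0.15, 0.15, 0.15, 0.15, 0.15, 0.15])

```text
time_s: 15.85
tcp_pos: [0.5116, 0.0664, 0.2118]
tool_rot: [[-0.105, 0.994, 0.003], [0.994, 0.105, -0.0], [-0.001, 0.003, -1.0]]
contact_force: [5.4, 1.3, 2.1]
opening: 0.0206
gripper_force: 45.0
```

>>> jog_arm(travel=[[-0.001, 0.007, 0], [-0.002, 0.013, 0], [-0.003, 0.02, 0], [-0.004, 0.026, 0], [-0.006, 0.032, 0], [-0.008, 0.039, 0], [-0.01, 0.045, 0], [-0.012, 0.051, 0], [-0.014, 0.058, 0], [-0.017, 0.064, 0]], angular=[[0, 0, 0], [0, 0, 0], [0, 0, 0], [0, 0, 0], [0, 0, 0], [0, 0, 0], [0, 0, 0], [0, 0, 0], [0, 0, 0], [0, 0, 0]], grip=[0.15, 0.15, 0.15, 0.15, 0.15, 0.15, 0.15, 0.15, 0.15, 0.15])

```text
time_s: 17.1
tcp_pos: [0.528, 0.0634, 0.2118]
tool_rot: [[-0.105, 0.994, 0.003], [0.994, 0.105, -0.001], [-0.001, 0.003, -1.0]]
contact_force: [5.3, -1.2, 1.6]
opening: 0.021
gripper_force: 45.0
```

```bash
python3 - <<'E'
from h import *
np.set_printoptions(legacy='1.25')
print(st())
for k in range(-18,-32,-1): way(k/10,k/10-.1,.05)
p=cam("scene"); c=p['frame'][180:280,235:355]; cv2.imwrite("pics/crop5.png",cv2.resize(c,None,fx=5,fy=5,interpolation=cv2.INTER_CUBIC))
E
```

```text
(17.1, 'phi', -1.849, 'r', 53.9, 'Ftan', -5.4, 'Frad', 0.6, 'op', 0.02103337072457006, 'g', 44.99392418889329)
-1.9 [[-0.005, 0.01, 0], [-0.01, 0.02, 0]]
-2.0 [[-0.006, 0.009, 0], [-0.012, 0.019, 0]]
-2.1 [[-0.006, 0.009, 0], [-0.013, 0.017, 0]]
-2.2 [[-0.007, 0.008, 0], [-0.015, 0.016, 0]]
-2.3 [[-0.008, 0.007, 0], [-0.017, 0.014, 0]]
-2.4 [[-0.009, 0.007, 0], [-0.018, 0.013, 0]]
-2.5 [[-0.009, 0.006, 0], [-0.019, 0.011, 0]]
-2.6 [[-0.01, 0.005, 0], [-0.02, 0.009, 0]]
-2.7 [[-0.01, 0.004, 0], [-0.021, 0.007, 0]]
-2.8 [[-0.011, 0.003, 0], [-0.021, 0.005, 0]]
-2.9 [[-0.011, 0.002, 0], [-0.022, 0.003, 0]]
-3.0 [[-0.011, 0.0, 0], [-0.022, 0.0, 0]]
-3.1 [[-0.011, -0.001, 0], [-0.022, -0.002, 0]]
-3.2 [[-0.011, -0.002, 0], [-0.022, -0.004, 0]]
```

View pics/crop5.png

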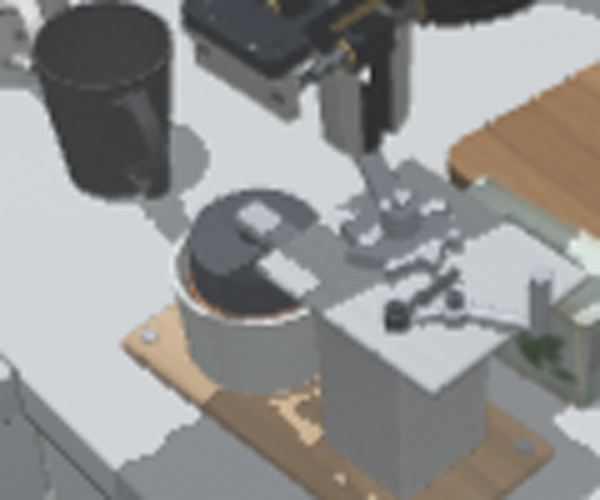

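>>> jog_arm(travel=[[-0.003, 0.005, 0], [-0.005, 0.01, 0], [-0.005, 0.01, 0]], angular=[[0, 0, 0], [0, 0, 0], [0, 0, 0]], grip=[0.15, 0.15, 0.15])

```text
time_s: 17.52
tcp_pos: [0.5308, 0.0623, 0.2118]
tool_rot: [[-0.105, 0.994, 0.003], [0.994, 0.105, -0.001], [-0.002, 0.003, -1.0]]
contact_force: [6.8, -0.3, 1.5]
opening: 0.0211
gripper_force: 45.0
```

>>> jog_arm(travel=[[-0.003, 0.005, 0], [-0.005, 0.01, 0], [-0.005, 0.01, 0]], angular=[[0, 0, 0], [0, 0, 0], [0, 0, 0]], grip=[0.15, 0.15, 0.15])

```text
time_s: 17.9
tcp_pos: [0.5334, 0.0612, 0.2118]
tool_rot: [[-0.105, 0.994, 0.003], [0.994, 0.105, -0.002], [-0.002, 0.003, -1.0]]
contact_force: [6.7, -1.7, 0.5]
opening: 0.0208
gripper_force: 45.0
```

>>> jog_arm(travel=[[-0.003, 0.005, 0], [-0.006, 0.009, 0], [-0.006, 0.009, 0]], angular=[[0, 0, 0], [0, 0, 0], [0, 0, 0]], grip=[0.15, 0.15, 0.15])

```text
time_s: 18.27
tcp_pos: [0.5343, 0.0608, 0.2117]
tool_rot: [[-0.105, 0.994, 0.0], [0.994, 0.105, -0.0], [-0.0, 0.0, -1.0]]
contact_force: [2.2, 1.3, 5.2]
opening: 0.0212
gripper_force: 45.0
```

>>> jog_arm(travel=[[-0.002, 0.004, 0], [-0.002, 0.004, 0]], angular=[[0, 0, 0], [0, 0, 0]], grip=[0.15, 0.15])

```text
time_s: 18.52
tcp_pos: [0.5344, 0.0608, 0.2116]
tool_rot: [[-0.106, 0.994, -0.002], [0.994, 0.106, 0.0], [0.001, -0.002, -1.0]]
contact_force: [-1.0, 1.9, 6.6]
opening: 0.0211
gripper_force: 45.0
```

```bash
python3 - <<'E'
from h import *
print(st())
p=cam("scene"); c=p['frame'][180:280,235:355]; cv2.imwrite("pics/crop6.png",cv2.resize(c,None,fx=5,fy=5,interpolation=cv2.INTER_CUBIC))
E
```

```text
(18.52, 'phi', np.float64(-1.978), 'r', np.float64(54.1), 'Ftan', np.float64(1.7), 'Frad', np.float64(1.3), 'op', 0.02112324269337242, 'g', 44.99867954291403)
```

View pics/crop6.png

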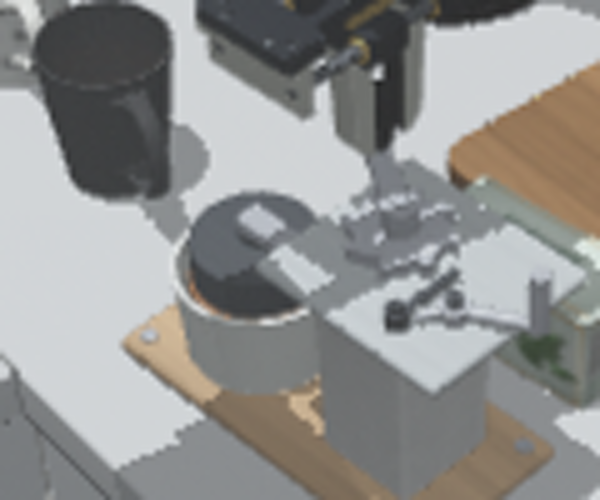

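>>> jog_arm(travel=[[0, 0, 0], [0, 0, 0], [0, 0, 0], [0, 0, 0], [0, 0, -0.1], [0, 0, -0.2], [0, 0, -0.35], [0, 0, -0.35], [0, 0, -0.35]], angular=[[0, 0, 0], [0, 0, 0], [0, 0, 0], [0, 0, 0], [0, 0, 0], [0, 0, 0], [0, 0, 0], [0, 0, 0], [0, 0, 0]], grip=[0.45, 0.45, 0.45, 0.45, 0.45, 0.45, 0.45, 0.45, 0.45])

```text
time_s: 19.7
tcp_pos: [0.535, 0.0605, 0.2979]
tool_rot: [[-0.105, 0.994, -0.001], [0.994, 0.105, 0.0], [0.0, -0.001, -1.0]]
contact_force: [-0.2, -0.4, 0.1]
opening: 0.0421
gripper_force: 0.0
```

```bash
python3 - <<'E'
from h import *
s=r.sense(); print(s['tcp_pos'],s['contact_force'],s['opening'])
for n in('scene','top'):
    p=cam(n)
    for t in('knob_mid','weight'): print([(round(d['score'],2),np.round(d['location'],3).tolist()) for d in spotter.search_frame(t,p)[:2]])
print(r.sign_off())
E
```

```text
[0.53499695 0.06049061 0.29787032] [-0.21992149 -0.36552916  0.10097145] 0.04207134399410443
[(0.42, [0.529, 0.058, 0.225])]
[(0.73, [0.485, 0.128, 0.096]), (0.23, [0.513, -0.076, 0.183])]
[]
[(0.97, [0.487, 0.127, 0.1])]
the job is handed in; nothing more can be done
None
```

The weight is resting on the follower, landed at a crank angle of about -1.98 rad; the knob is released, the arm is clear, nothing standing round about was touched, and the job was handed in at about 20 s (the hand-in gave no verdict).

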